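# Raise the custody barrier and dock the stone case

### The arm

A 6-joint arm with a two-finger parallel gripper is mounted at the origin on a cart in front of the work surface, level with it; the furniture and walls round the work are solid. World frame = base frame: x ahead of the robot, y to its left, z up, the work surface at z = 0. Lengths are in m, angles in rad, forces in N, time in s.
With the tool pointing down it reaches from about 0.375 to 0.9 m from the base axis. Payload 3.1 kg.
Tool frame: the origin (TCP) lies midway between the tips of the shut fingers; the grasp point (between the pads) lies 19 mm behind it; z points along the fingers, y is the direction in which the jaws open and shut (so a half turn about z gives the same grasp; the last joint's range is limited). The gripper opens to 85 mm and grips with 20 to 120 N. Pads are 22 mm wide; open, the fingers measure 114 mm over their backs; the gripper's body (76 mm by 85 mm) begins 54 mm behind the grasp point. The pads swing forward as they close: fully open they stand 13 mm farther back than shut.
Start: joints at [-1.411, 0.527, 1.433, -0, 1.181, -0.178], TCP at [0.208, -0.589, 0.231] pointing down, gripper open.
Joint ranges: [-3.08, 3.08], [-0.75, 2.2], [0.22, 2.44], [-1.43, 4.57], [0, 2.65], [-2.85, 2.85]. Speed limits (rad/s): [2.79, 2.79, 3.14, 3.14, 3.14, 3.14].

### API

Orientations are given as a unit quaternion [x, y, z, w].
In Python, from station import manip gives the robot as it stands.
- The arm moves only by the tool servo_tool, never from a script. Its argument "motion" is a list of rows, each a list of 7 numbers: the shift along the tool's x, y, z in mm, then the turn, a rotation vector about the tool's x, y, z in rad, then the opening, from -1 (shut) to 1 (fully open), so that 0 is half open. In form: [[x, y, z, rx, ry, rz, hand], ...]. A call has 1 to 12 rows; each row shifts and turns the pose as measured when the row begins, along the tool's axes as they then stand; what a row does not reach is not made up. A row lasts 1/12 s, in which the tool goes at most 41.7 mm and 7.16 degrees, less where a joint would pass 70% of its speed; a pose out of reach is approached as far as the arm can. A call with a gripper value outside its range is refused whole. The fingers move at their own pace and stop on an object; "grip_force" is the grip in N (left out, the last holds). Time passes only in rows, so rows that do not move let the fingers close. It gives the time, the measured TCP pose, the force and the opening at its end, in the units of the state.
- manip.sense(): the state, without advancing time (a new reading comes with each control period).
- manip.snapshot(name): name is "scene" or "top" or "wrist"; returns a dict with "frame" (480x640x3 uint8, red, green, blue), "mtx" (3x3 intrinsics, pixels), "dist_coeffs" ([k1, k2, p1, p2, k3] as OpenCV has them; the pictures are not rectified), "world_from_camera" (4x4, takes a point from camera to world coordinates). Camera axes: x right, y up, looking along -z (the intrinsics and any distortion apply to the point x, -y, -z); pixel columns grow to the right and rows downward; lengths in m; the calibration is good to about 2 mm. A picture is of the moment at which its call begins. There is no depth.
- manip.sign_off(): hands the job in, once; it reports no verdict.
The state is a dict: "t": time; "q": joint angles; "qd": joint speeds; "tau": joint torques, N m; "tcp_pos": TCP position; "tool_rot": TCP orientation; "force": force on the tool from outside, world axes, zero at the start; "ft_torque": the same for the moment, N m; "finger_gap": opening from 0.0 (shut) to 1.0 (fully open).
Only numpy, scipy, OpenCV 4.12 (cv2) and the standard library are available. Lean on these libraries where they do the work, as an engineer would, in place of code of your own. Each camera call takes 0.05 s, during which the arm holds its last target.

### The job

With the fingertips only, push the counterweighted barrier arm of the custody dock up past its balance point so that it swings fully open and stays up by itself. Then push the wooden stone case along the desk, under the raised arm, straight into the dock until it is fully home against the end stop. Do not grasp or lift the case or knock it over, do not force the arm or ram the dock, and leave the two jars and the loupe where they are.

Things in the scene. Friction and masses are not known exactly. Their poses are not given: they have to be found in the camera images.
- dock: Lane fixed on the desk, no floor plate. Origin: on the desk, lane's centre, under the lowered arm. x: along the lane, the way the case is pushed (away from the robot); y: across, to the left. Slippery plastic fences 24 mm high, 208 mm apart, x 12 to 160 mm; entry guides flare to 245 mm at x = -39. End stop: rubber face at x = 145 mm, bar 30 mm high. Arm rest post at y = -125 mm, 35 mm high.
- barrier_hinge (a point): Centre of the barrier arm's hinge pin at the top of the pivot post on the left of the lane: 60 mm above the desk at dock x = 0, y = 138 mm; axes as the dock; the pin lies along the dock's x axis.
- barrier (a joint): Arm angle, rad: 0 = lowered, level across the lane, 12 mm bar with its centre 42 mm above the desk; grows as the free (right) end goes up and over to the left; 1.83 = open stop, leaning to the left past upright. Counterweight drum above the hinge. Below its balance point (0.9 to 1.0 rad) it falls shut, beyond it swings up to the stop and stays. 1 to 2 N at the plate lift it.
- barrier_plate (a point): Middle of the outer (right) face of the lift plate (50 wide x 70 x 6 mm) at the arm's free end. Arm lowered: 288 mm right of the hinge, 70 mm above the desk; the plate leans 31 degrees from upright, its top (103 mm up) further right than its foot (41 mm up), so the face looks right and down. Push it from the right, up and to the left. Axes turn with the arm, as the dock's when lowered.
- case: Loose closed wooden case with glazed lid, 190 mm across the lane (its y) by 130 mm along it (its x) by 46 mm high, 0.3 to 0.55 kg. Origin: centre of its underside. Starts before the lane's mouth, on the robot's side, its -x side (with a 4 mm brass lip, 37 to 42 mm up) leading; the lid hinge stands out 2 mm at the rear, top. When home its origin is at dock x = 80 mm.
- jar_near: Bystander: lidded stone jar, 39 mm diameter, 43 mm high, right of the case, the nearer one to it. Origin: centre of its underside.
- jar_far: Bystander: lidded stone jar, 39 mm diameter, 43 mm high, further to the right. Origin: centre of its underside.
- loupe: Bystander: folded metal loupe, 27 x 44 x 14 mm, on the desk to the right of the dock. Origin: centre of its underside.

How it is judged:
By the outcome, as a careful person would: the job done as asked, in the order asked, and still so for the second after the job is handed in, with the robot touching nothing.
It also fails if it takes over 69 s, if anything falls off the work surface, if the arm or the gripper's body presses on something with over 40 N, if the wrist force passes 120 N, or if a joint passes its speed limit or range.

## Working session

There is one attempt and no reset: what is moved stays moved. The work goes in short steps, Python scripts to look and compute and a tool call to move; the robot and the scene stay as the last step left them, time stands still between calls to the robot, and variables do not carry over. Pictures are saved under pics/ and viewed, and the job is handed in when it is done.

Besides the shell and the picture viewer there is one more tool, called as name([rows], argument=value, ...), one row to a line, values as JSON. servo_tool: Moves the arm, as the interface text tells. Its arguments: {"type":"object","properties":{"motion":{"type":"array"},"grip_force":{"type":"number"}},"required":["motion"]}

```bash
ls; mkdir -p pics; cat > h.py <<'E'
import cv2, numpy as np
from station import manip
def snap(n,f):
    s=manip.snapshot(n); cv2.imwrite('pics/'+f,s['frame'][:,:,::-1]); np.savez('pics/'+f[:-4]+'.npz',**{k:np.array(s[k]) for k in s}); return s
def ray(s,uv):
    uv=np.array(uv,float).reshape(-1,1,2)
    p=cv2.undistortPoints(uv,np.array(s['mtx'],float),np.array(s['dist_coeffs'],float)).reshape(-1,2)
    T=np.array(s['world_from_camera']); d=np.c_[p[:,0],-p[:,1],-np.ones(len(p))]@T[:3,:3].T
    return T[:3,3],d
def onz(s,uv,z):
    o,d=ray(s,uv); return o+d*((z-o[2])/d[:,2])[:,None]
def proj(s,P):
    T=np.linalg.inv(np.array(s['world_from_camera'])); P=np.atleast_2d(P)@T[:3,:3].T+T[:3,3]
    P=P*[1,-1,-1]; return cv2.projectPoints(P,np.zeros(3),np.zeros(3),np.array(s['mtx'],float),np.array(s['dist_coeffs'],float))[0].reshape(-1,2)
def load(f):
    return dict(np.load('pics/'+f+'.npz'))
E
python3 - <<'E'
from h import *
for n in ['scene','top','wrist']:
    s=snap(n,n+'0.png'); print(n,np.round(s['world_from_camera'],3).tolist())
print(manip.sense())
E
```

```text
pics
scene [[-0.776, 0.373, -0.508, -0.03], [-0.63, -0.475, 0.614, 0.638], [-0.013, 0.797, 0.604, 0.772], [0.0, 0.0, 0.0, 1.0]]
top [[0.007, 0.986, -0.166, 0.396], [-1.0, 0.012, 0.025, -0.053], [0.027, 0.166, 0.986, 1.029], [0.0, 0.0, 0.0, 1.0]]
wrist [[0.333, 0.897, 0.291, 0.281], [-0.943, 0.317, 0.1, -0.561], [-0.002, -0.308, 0.951, 0.373], [0.0, 0.0, 0.0, 1.0]]
{'t': 0.15, 'q': array([-1.41048238e+00,  5.28259934e-01,  1.43359590e+00,  3.96531755e-05,
        1.18139744e+00, -1.78494644e-01]), 'qd': array([ 0.00017266, -0.00365777, -0.00430811,  0.00073383,  0.00189794,
       -0.00080315]), 'tau': array([ 9.80353002e-05, -4.42744625e+01, -1.78276849e+01, -2.50659832e-04,
        5.60469620e-03,  6.74114577e-07]), 'tcp_pos': array([ 0.20768134, -0.58891502,  0.23055777]), 'tool_rot': array([ 9.85686306e-01,  1.68587709e-01,  2.58829755e-05, -8.30105322e-04]), 'force': array([-0.01802798,  0.60831887,  1.04426786]), 'ft_torque': array([-0.02672442, -0.02291023, -0.00124657]), 'finger_gap': 1.003050996854676}
```

View pics/scene0.png

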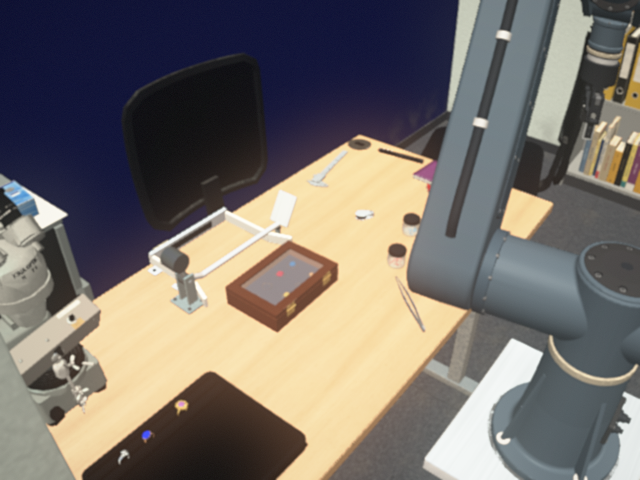

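View pics/top0.png

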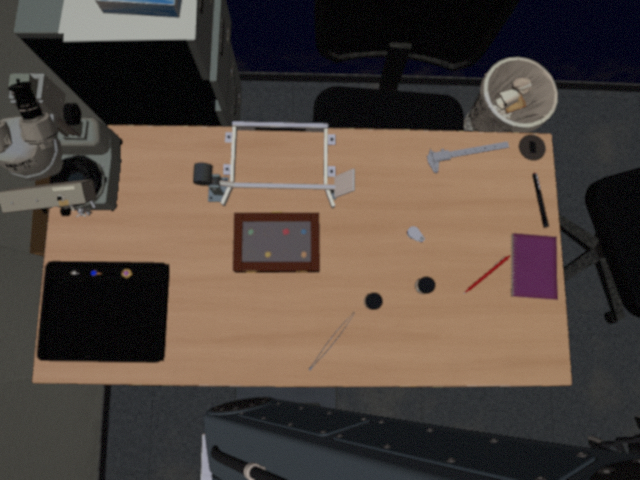

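View pics/wrist0.png

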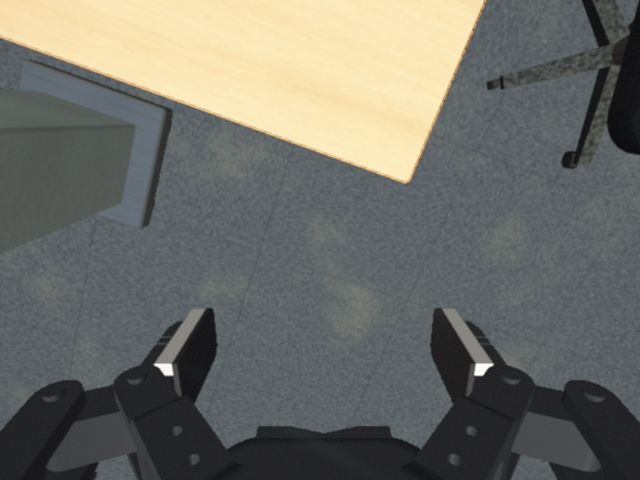

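The top view shows the dock with fences at columns ~235–327 and rows 125–205. The arm is lowered at row ~186 with its plate at ~(344,184). The case is at (234–320, 213–271), the jars at (374,301) and (426,285), and the loupe at (415,234). I'll zoom in for corner positions.

```bash
python3 - <<'E'
import cv2
a=cv2.imread('pics/top0.png')[110:285,180:380]; cv2.imwrite('pics/z1.png',cv2.resize(a,None,fx=3.4,fy=3.4,interpolation=cv2.INTER_CUBIC)[:600,:800])
a=cv2.imread('pics/scene0.png')[180:340,140:350]; cv2.imwrite('pics/z2.png',cv2.resize(a,None,fx=3.7,fy=3.7,interpolation=cv2.INTER_CUBIC)[:600,:800])
E
```

```text
(no output)
```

View pics/z1.png

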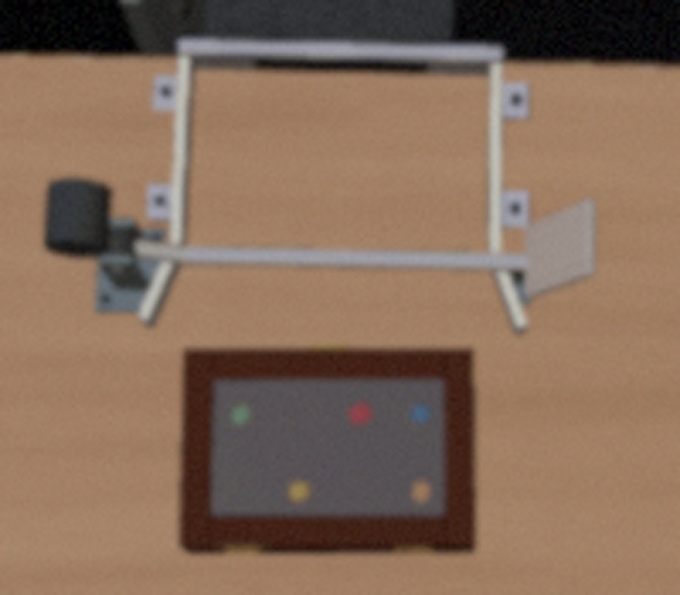

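View pics/z2.png

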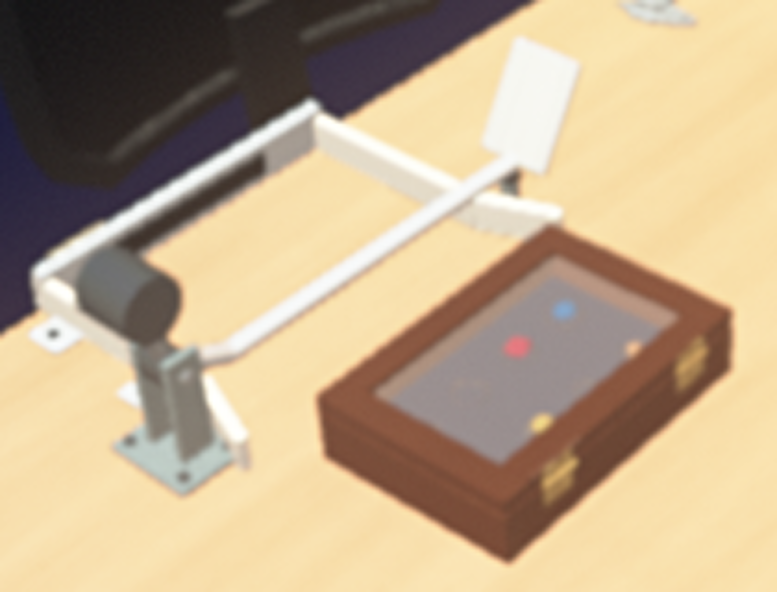

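```bash
cat > m.py <<'E'
from h import *
s=load('top0')
f=lambda P:np.array(P)/3.4+[180-.35,110-.35]
def show(n,P,z):
    r=onz(s,f(P),z); print(n,np.round(r[:,:2]*1000,1).tolist()); return r
a=show('Lfence mouth, end',[(178,235),(185,57)],.024)
b=show('Rfence mouth, end',[(496,245),(496,60)],.024)
show('flare tips',[(147,320),(520,326)],.024)
show('stop bar top, far edge',[(180,40),(503,46)],.030)
show('arm',[(200,253),(510,262)],.042)
show('plate foot (l near, far)',[(527,298),(527,230)],.041)
show('plate top',[(594,272),(594,202)],.103)
c=show('case lid corners',[(185,350),(473,350),(474,549),(182,549)],.046)
for n,P in (('scene0',0),):
    pass
# case by mask
hsv=cv2.cvtColor(s['frame'],cv2.COLOR_RGB2HSV); 
g=lambda m:cv2.findContours(m,cv2.RETR_EXTERNAL,cv2.CHAIN_APPROX_NONE)[0]
m=cv2.inRange(hsv,(0,120,20),(12,255,110)); 
k=max(g(m),key=cv2.contourArea); box=cv2.boxPoints(cv2.minAreaRect(k)); print('case mask box',box.round(1).tolist()); r=onz(s,box,.046); print(np.round(r[:,:2]*1000,1).tolist(), 'c',r.mean(0))
for n,uv,z in (('jarnear',(374,301),.043),('jarfar',(426,285),.043),('loupe',(415,234),.014)): print(n,onz(s,[uv],z).round(3))
E
python3 m.py
```

```text
Lfence mouth, end [[711.9, 110.1], [839.9, 110.4]]
Rfence mouth, end [[708.1, -104.9], [841.4, -104.6]]
flare tips [[652.5, 128.4], [651.8, -121.2]]
stop bar top, far edge [[849.6, 113.3], [849.2, -109.1]]
arm [[694.0, 92.1], [690.9, -113.3]]
plate foot (l near, far) [[666.6, -124.7], [713.5, -124.7]]
plate top [[667.0, -162.0], [712.6, -162.4]]
case lid corners [[627.1, 98.9], [629.6, -88.9], [498.9, -90.3], [497.0, 96.1]]
case mask box [[233.0, 271.0], [233.0, 213.0], [319.0, 213.0], [319.0, 271.0]]
[[497.2, 96.5], [626.2, 101.2], [628.7, -89.4], [499.2, -90.1]] c [0.56281765 0.00454032 0.046     ]
jarnear [[ 0.435 -0.21   0.043]]
jarfar [[ 0.471 -0.325  0.043]]
loupe [[ 0.59  -0.312  0.014]]
```

Estimates: dock origin is about (0.691, 0.003) with yaw ≈ 0. The case centre is (0.563, 0.004) with yaw ≈ +0.9°, so it's almost aligned. The plate middle is about (0.691, −0.147, 0.070). I'll move right of the plate, above the jars, with fingers shut.

servo_tool([
  [37,-8,0,0,0,0,-1],
  [37,-8,0,0,0,0,-1],
  [37,-8,0,0,0,0,-1],
  [37,-8,0,0,0,0,-1],
  [37,-8,0,0,0,0,-1],
  [37,-8,0,0,0,0,-1],
  [37,-8,0,0,0,0,-1],
  [37,-8,0,0,0,0,-1],
  [37,-8,0,0,0,0,-1],
  [37,-8,0,0,0,0,-1],
  [37,-8,0,0,0,0,-1],
  [0,0,0,0,0,0,-1],
])

```text
t: 1.15
tcp_pos: [0.5749, -0.364, 0.2246]
tool_rot: [0.987, 0.163, -0.001, -0.003]
force: [-0.8, -0.2, 0.6]
finger_gap: 0.002
```

servo_tool([
  [0,0,0,0,0,-0.12,-1],
  [0,0,0,0,0,-0.12,-1],
  [0,0,0,0,0,-0.12,-1],
  [0,0,0,0,0,-0.12,-1],
  [0,0,0,0,0,-0.12,-1],
  [0,0,0,0,0,-0.12,-1],
  [0,0,0,0,0,-0.12,-1],
  [0,0,0,0,0,-0.12,-1],
  [0,0,0,0,0,-0.12,-1],
  [0,0,0,0,0,-0.12,-1],
  [0,0,0,0,0,-0.06,-1],
  [0,0,0,0,0,0,-1],
])

```text
t: 2.15
tcp_pos: [0.5723, -0.3596, 0.2175]
tool_rot: [0.681, 0.732, -0.0, -0.01]
force: [0.3, 0.9, 0.1]
finger_gap: 0.002
```

servo_tool([
  [0,10,0,0,0.12,0,-1],
  [0,10,0,0,0.12,0,-1],
  [0,10,0,0,0.12,0,-1],
  [0,10,0,0,0.12,0,-1],
  [0,10,0,0,0.12,0,-1],
  [0,10,0,0,0.12,0,-1],
  [0,10,0,0,0.12,0,-1],
  [0,0,0,0,0,0,-1],
])

```text
t: 2.82
tcp_pos: [0.6394, -0.3513, 0.2137]
tool_rot: [0.62, 0.654, 0.288, -0.324]
force: [-1.9, 0.5, -3.5]
finger_gap: -0.004
```

```bash
python3 - <<'E'
from h import *
from scipy.spatial.transform import Rotation as R
s=manip.sense(); print(s['q'].round(3),s['tcp_pos'].round(4)); print(R.from_quat(s['tool_rot']).as_matrix().round(3)); snap('scene','scene1.png')
E
```

```text
[-0.85   1.033  0.703  0.573  2.116 -0.784] [ 0.6394 -0.3513  0.2137]
[[-0.02   0.998 -0.067]
 [ 0.624  0.065  0.778]
 [ 0.781 -0.026 -0.624]]
```

View pics/scene1.png

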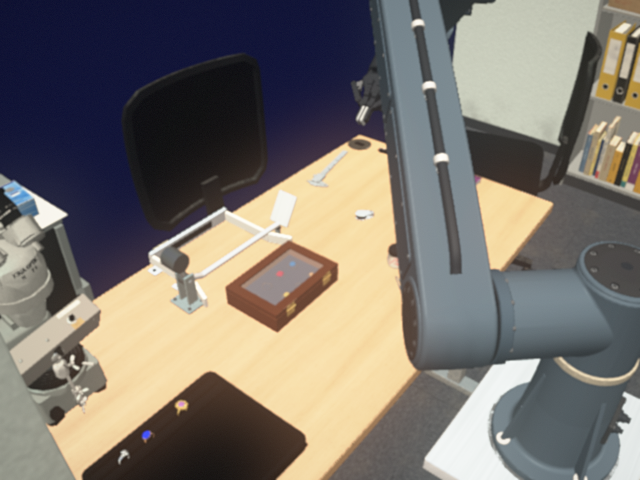

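servo_tool([
  [-4,8,25,0,0,0,-1],
  [-4,8,25,0,0,0,-1],
  [-4,8,25,0,0,0,-1],
  [-4,8,25,0,0,0,-1],
  [-4,8,25,0,0,0,-1],
  [-4,8,25,0,0,0,-1],
  [-4,8,20,0,0,0,-1],
  [0,0,0,0,0,0,-1],
])

```text
t: 3.53
tcp_pos: [0.6854, -0.2326, 0.0951]
tool_rot: [0.625, 0.661, 0.278, -0.307]
force: [-0.9, 1.3, -0.3]
finger_gap: -0.001
```

```bash
cat > st.py <<'E'
from h import *
import sys
from scipy.spatial.transform import Rotation as R
s=manip.sense(); M=R.from_quat(s['tool_rot']).as_matrix(); print(s['t'],s['q'].round(3),s['tcp_pos'].round(4),s['force'].round(2)); print(M.round(3))
if len(sys.argv)>3:
    T=np.array(sys.argv[1:4],float)/1000; print('tool delta mm',((T-s['tcp_pos'])@M*1000).round(1))
E
python3 st.py 691 -195 56; python3 -c "
from h import *
for n in ('scene','top'): snap(n,n+'2.png')
import numpy as np
cv2.imwrite('pics/z3.png',np.hstack([cv2.resize(cv2.imread('pics/top2.png')[110:310,230:430],(400,400)),cv2.resize(cv2.imread('pics/scene2.png')[140:340,220:420],(400,400))]))"
```

```text
3.5333 [-0.708  1.078  0.908  0.579  1.796 -0.824] [ 0.6854 -0.2326  0.0951] [-0.95  1.27 -0.29]
[[-0.029  0.998 -0.059]
 [ 0.656  0.064  0.752]
 [ 0.754 -0.017 -0.656]]
tool delta mm [-5.   8.6 53.6]
```

View pics/z3.png

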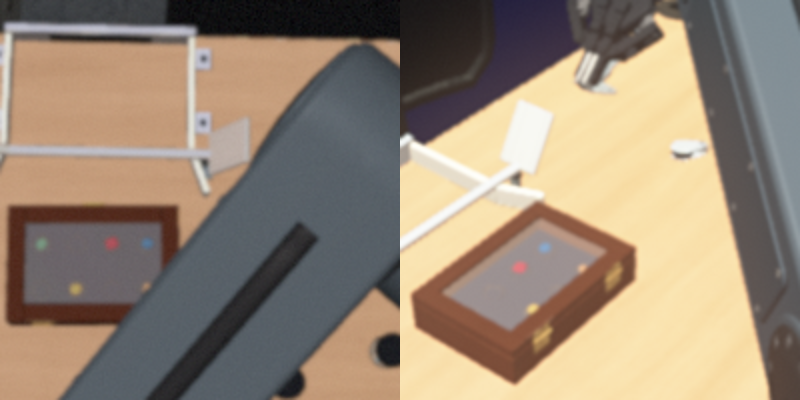

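The fingers are right of the plate, which is still lowered at z3 (230,145) / (527,135). I'm approaching just short of its face.

servo_tool([
  [-2,3,18,0,0,0,-1],
  [-2,3,18,0,0,0,-1],
  [-2,3,18,0,0,0,-1],
  [0,0,0,0,0,0,-1],
])

```text
t: 3.97
tcp_pos: [0.695, -0.2076, 0.0687]
tool_rot: [0.628, 0.665, 0.278, -0.294]
force: [0.0, 0.2, -0.6]
finger_gap: 0.001
```

```bash
python3 st.py 691 -165 56; python3 -c "
from h import *
for n in ('scene','wrist'): snap(n,n+'3.png')
import numpy as np
cv2.imwrite('pics/z4.png',np.hstack([cv2.resize(cv2.imread('pics/wrist3.png'),(400,400)),cv2.resize(cv2.imread('pics/scene3.png')[140:340,220:420],(400,400))]))"
```

```text
3.9667 [-0.678  1.088  0.952  0.588  1.709 -0.84 ] [ 0.695  -0.2076  0.0687] [ 0.04  0.16 -0.64]
[[-0.04   0.998 -0.041]
 [ 0.671  0.057  0.739]
 [ 0.74   0.002 -0.673]]
tool delta mm [19.3 -1.5 40.2]
```

View pics/z4.png

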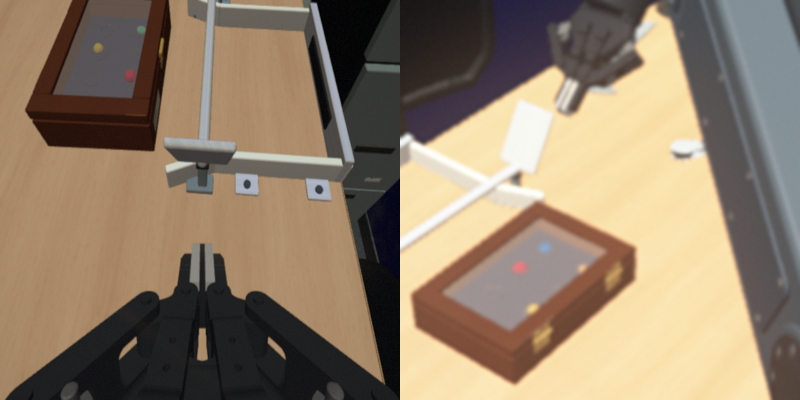

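servo_tool([
  [8,-1,14,0,0,0,-1],
  [8,0,14,0,0,0,-1],
  [5,0,12,0,0,0,-1],
  [0,0,0,0,0,0,-1],
])

```text
t: 4.4
tcp_pos: [0.6953, -0.1762, 0.0669]
tool_rot: [0.63, 0.667, 0.28, -0.282]
force: [0.2, 0.4, 0.7]
finger_gap: -0.002
```

```bash
python3 st.py 691 -151 60
```

```text
4.4 [-0.648  1.058  1.029  0.605  1.632 -0.851] [ 0.6953 -0.1762  0.0669] [0.17 0.42 0.68]
[[-0.046  0.999 -0.023]
 [ 0.683  0.048  0.729]
 [ 0.729  0.018 -0.684]]
tool delta mm [12.3 -3.2 23.2]
```

servo_tool([
  [5,-2,10,0,0.01,0,-1],
  [4,-1,8,0,0.01,0,-1],
  [4,0,8,0,0,0,-1],
  [0,0,0,0,0,0,-1],
])

```text
t: 4.73
tcp_pos: [0.6922, -0.1508, 0.0609]
tool_rot: [0.628, 0.664, 0.288, -0.285]
force: [-0.9, -0.4, -0.5]
finger_gap: -0.001
```

```bash
python3 st.py 691 -151 60; python3 -c "
from h import *
for n in ('scene','wrist'): snap(n,n+'4.png')
import numpy as np
cv2.imwrite('pics/z5.png',np.hstack([cv2.resize(cv2.imread('pics/wrist4.png'),(400,400)),cv2.resize(cv2.imread('pics/scene4.png')[140:340,220:420],(400,400))]))"
```

```text
4.7333 [-0.629  1.053  1.079  0.629  1.595 -0.864] [ 0.6922 -0.1508  0.0609] [-0.93 -0.41 -0.51]
[[-0.047  0.999 -0.018]
 [ 0.671  0.045  0.741]
 [ 0.74   0.023 -0.672]]
tool delta mm [-0.8 -1.3  0.4]
```

View pics/z5.png

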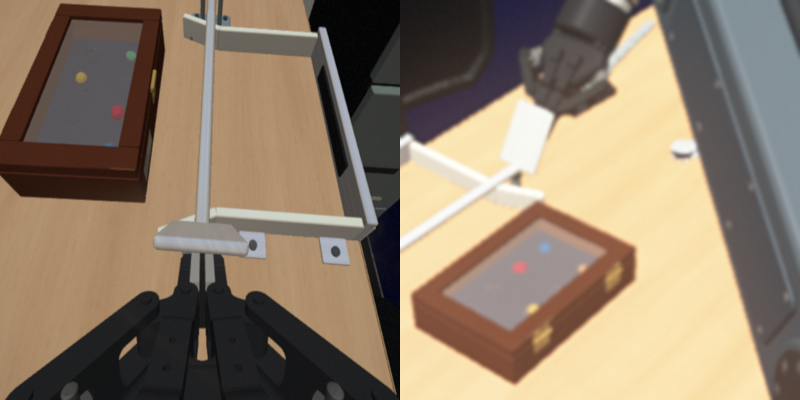

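The fingertips sit behind the plate's overhanging face, centred on the arm, with the tips at wrist view (203,255). Now I'll lift along the arc.

servo_tool([
  [13,0,-7,0,0,0,-1],
  [13,0,-7,0,0,0,-1],
  [13,0,-7,0,0,0,-1],
  [13,0,-7,0,0,0,-1],
  [13,0,-6,0,0,0,-1],
  [0,0,0,0,0,0,-1],
])

```text
t: 5.33
tcp_pos: [0.6925, -0.1396, 0.1361]
tool_rot: [0.632, 0.664, 0.287, -0.278]
force: [-0.3, -0.3, 0.0]
finger_gap: 0.0
```

```bash
python3 st.py 691 -128 172; python3 -c "
from h import *
for n in ('scene','wrist'): snap(n,n+'5.png')
import numpy as np
cv2.imwrite('pics/z6.png',np.hstack([cv2.resize(cv2.imread('pics/wrist5.png'),(400,400)),cv2.resize(cv2.imread('pics/scene5.png')[120:320,180:380],(400,400))]))"
```

```text
5.3333 [-0.617  0.945  1.1    0.637  1.641 -0.804] [ 0.6925 -0.1396  0.1361] [-0.27 -0.35  0.02]
[[-0.047  0.999 -0.007]
 [ 0.68   0.037  0.732]
 [ 0.731  0.03  -0.681]]
tool delta mm [ 34.2  -0.  -16. ]
```

View pics/z6.png

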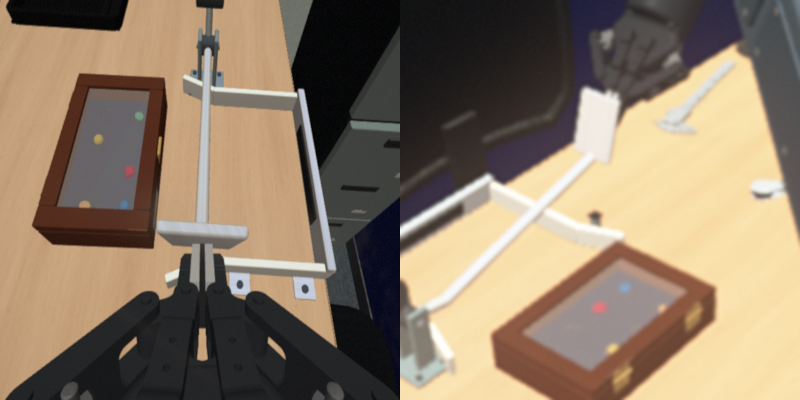

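servo_tool([
  [14,0,-6,0,0,0,-1],
  [14,0,-5,0,0,0,-1],
  [14,0,-4,0,0,0,-1],
  [14,0,-4,0,0,0,-1],
  [14,0,-3,0,0,0,-1],
  [14,0,-3,0,0,0,-1],
  [14,0,-2,0,0,0,-1],
  [0,0,0,0,0,0,-1],
])

```text
t: 6.1
tcp_pos: [0.6895, -0.0931, 0.2256]
tool_rot: [0.636, 0.662, 0.286, -0.275]
force: [-0.9, -1.0, 0.3]
finger_gap: 0.0
```

```bash
python3 st.py 691 -59 265; python3 -c "
from h import *
for n in ('scene','wrist'): snap(n,n+'6.png')
import numpy as np
cv2.imwrite('pics/z7.png',np.hstack([cv2.resize(cv2.imread('pics/wrist6.png'),(400,400)),cv2.resize(cv2.imread('pics/scene6.png')[80:320,140:380],(400,400))]))"
```

```text
6.1 [-0.569  0.81   1.14   0.666  1.683 -0.704] [ 0.6895 -0.0931  0.2256] [-0.94 -1.05  0.33]
[[-0.04   0.999 -0.   ]
 [ 0.684  0.027  0.729]
 [ 0.728  0.029 -0.685]]
tool delta mm [51.9  3.6 -2.1]
```

View pics/z7.png

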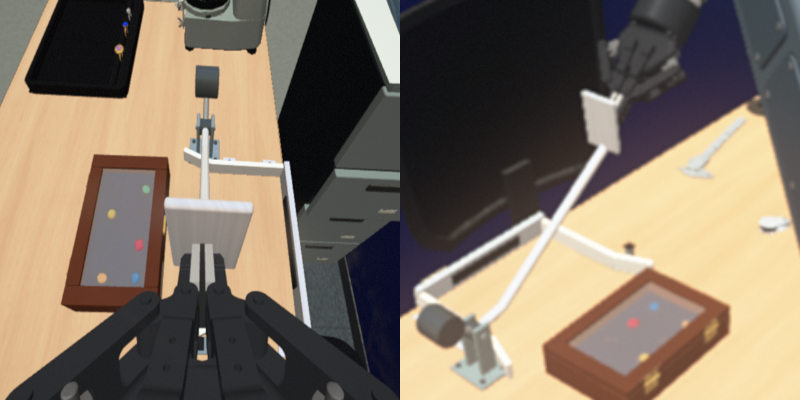

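servo_tool([
  [14,1,-1,0,0,0,-1],
  [14,1,0,0,0,0,-1],
  [14,1,0,0,0,0,-1],
  [14,1,1,0,0,0,-1],
  [14,0,2,0,0,0,-1],
  [14,0,2,0,0,0,-1],
  [13,0,3,0,0,0,-1],
  [13,0,3,0,0,0,-1],
  [0,0,0,0,0,0,-1],
])

```text
t: 6.95
tcp_pos: [0.6889, -0.0127, 0.2983]
tool_rot: [0.64, 0.658, 0.285, -0.276]
force: [0.2, -0.2, 0.9]
finger_gap: 0.002
```

```bash
python3 st.py 691 12 313; python3 -c "
from h import *
for n in ('scene','wrist'): snap(n,n+'7.png')
import numpy as np
cv2.imwrite('pics/z8.png',np.hstack([cv2.resize(cv2.imread('pics/wrist7.png'),(400,400)),cv2.resize(cv2.imread('pics/scene7.png')[80:320,100:340],(400,400))]))"
```

```text
6.95 [-0.474  0.694  1.176  0.711  1.685 -0.572] [ 0.6889 -0.0127  0.2983] [ 0.17 -0.19  0.91]
[[-0.029  1.     0.002]
 [ 0.685  0.018  0.728]
 [ 0.728  0.022 -0.685]]
tool delta mm [27.6  2.8  8. ]
```

View pics/z8.png

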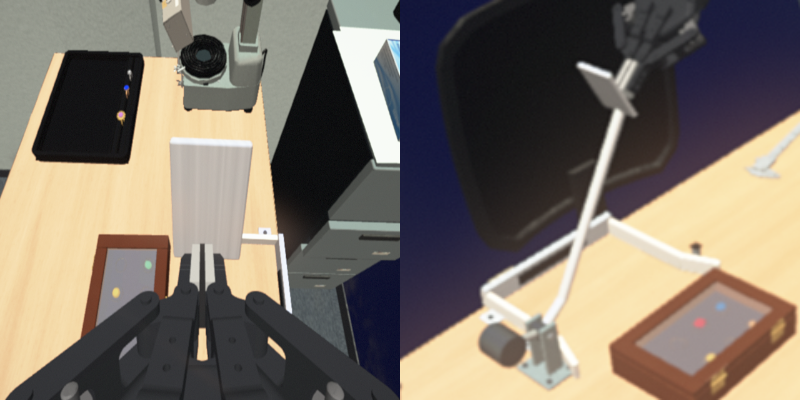

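The arm is at about 1.0 rad. A little further takes it past balance.

servo_tool([
  [13,0,4,0,0,0,-1],
  [13,0,4,0,0,0,-1],
  [13,0,5,0,0,0,-1],
  [12,0,5,0,0,0,-1],
  [0,0,0,0,0,0,-1],
  [0,0,0,0,0,0,-1],
])

```text
t: 7.55
tcp_pos: [0.6844, 0.0404, 0.3181]
tool_rot: [0.641, 0.656, 0.281, -0.282]
force: [0.2, -0.2, -0.4]
finger_gap: -0.0
```

```bash
python3 st.py 691 30 322; python3 -c "
from h import *
for n in ('scene','wrist'): snap(n,n+'8.png')
import numpy as np
cv2.imwrite('pics/z9.png',np.hstack([cv2.resize(cv2.imread('pics/wrist8.png'),(400,400)),cv2.resize(cv2.imread('pics/scene8.png')[60:320,80:340],(400,400))]))"
```

```text
7.55 [-0.408  0.653  1.205  0.733  1.663 -0.507] [0.6844 0.0404 0.3181] [ 0.18 -0.24 -0.37]
[[-0.019  1.    -0.009]
 [ 0.683  0.019  0.73 ]
 [ 0.73   0.008 -0.684]]
tool delta mm [ -4.4   6.4 -10.3]
```

View pics/z9.png

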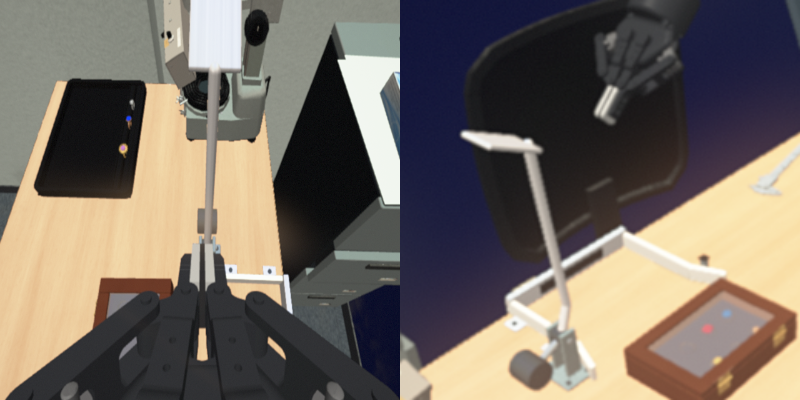

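The arm has swung through upright to the left and is off the fingers (plate at z9 (500,140)). I'll back away, level the tool and turn it.

servo_tool([
  [0,-12,-10,0,-0.12,0,-1],
  [0,-20,-8,0,-0.12,0,-1],
  [0,-20,-5,0,-0.12,0,-1],
  [0,-25,0,0,-0.12,0,-1],
  [0,-25,0,0,-0.12,0,-1],
  [0,-25,0,0,-0.12,0,-1],
  [0,-25,0,0,-0.1,0,-1],
  [0,-25,0,0,0,0,0],
  [0,0,0,0,0,0,0],
])

```text
t: 8.4
tcp_pos: [0.5024, 0.0122, 0.3299]
tool_rot: [0.704, 0.71, -0.01, 0.015]
force: [-0.2, -0.4, -1.0]
finger_gap: 0.275
```

servo_tool([
  [0,0,0,0,0,0.12,0],
  [0,0,0,0,0,0.12,0],
  [0,0,0,0,0,0.12,0],
  [0,0,0,0,0,0.12,0],
  [0,0,0,0,0,0.12,0],
  [0,0,0,0,0,0.12,0],
  [0,0,0,0,0,0.12,0],
  [0,0,0,0,0,0.12,0],
  [0,0,0,0,0,0.12,0],
  [0,0,0,0,0,0.12,0],
  [0,0,0,0,0,0.12,0],
  [0,0,0,0,0,0.12,0],
])

```text
t: 9.4
tcp_pos: [0.5086, 0.0051, 0.3304]
tool_rot: [0.999, 0.039, 0.005, 0.017]
force: [0.1, 0.1, -0.2]
finger_gap: 0.501
```

```bash
python3 st.py 450 4 150; python3 -c "
from h import *
for n in ('scene','top'): snap(n,n+'9.png')
import numpy as np
cv2.imwrite('pics/z10.png',np.hstack([cv2.resize(cv2.imread('pics/top9.png')[100:300,150:350],(400,400)),cv2.resize(cv2.imread('pics/scene9.png')[60:360,80:380],(400,400))]))"
```

```text
9.4 [-0.192  0.253  1.594 -0.031  1.277  1.309] [0.5086 0.0051 0.3304] [ 0.09  0.11 -0.24]
[[ 0.997  0.078  0.012]
 [ 0.079 -0.996 -0.033]
 [ 0.009  0.034 -0.999]]
tool delta mm [-60.1  -9.6 179.7]
```

View pics/z10.png

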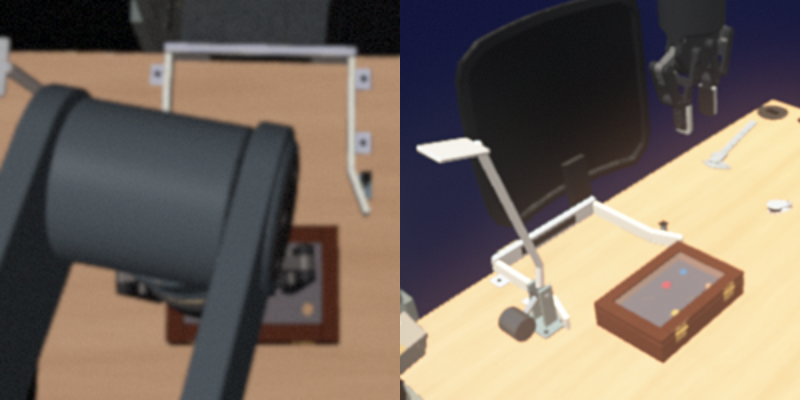

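The barrier leans open at its stop, with the plate top-left at z10 (450,150), and the case is unmoved. Now I'll go behind the case, with fingers half open across it.

servo_tool([
  [-16,-2,15,0.01,0,0.03,0],
  [-16,-2,30,0.01,0,0.03,0],
  [-16,-2,35,0.01,-0.01,0.02,0],
  [-16,0,35,0,0,0,0],
  [-8,0,35,0,0,0,0],
  [-4,0,20,0,0,0,0],
  [0,0,0,0,0,0,0],
])

```text
t: 10.08
tcp_pos: [0.4406, 0.0019, 0.1575]
tool_rot: [1.0, 0.01, 0.009, 0.002]
force: [-0.1, 0.4, 0.1]
finger_gap: 0.505
```

```bash
python3 st.py 447 4 14; python3 -c "
from h import *
for n in ('scene','wrist'): snap(n,n+'10.png')
import numpy as np
cv2.imwrite('pics/z11.png',np.hstack([cv2.resize(cv2.imread('pics/wrist10.png'),(400,400)),cv2.resize(cv2.imread('pics/scene10.png')[100:400,120:420],(400,400))]))"
```

```text
10.0833 [-2.510e-01  4.030e-01  1.970e+00  1.000e-03  7.510e-01  1.299e+00] [0.4406 0.0019 0.1575] [-0.11  0.35  0.13]
[[ 1.     0.021  0.017]
 [ 0.021 -1.    -0.004]
 [ 0.017  0.004 -1.   ]]
tool delta mm [  4.   -2.6 143.5]
```

View pics/z11.png

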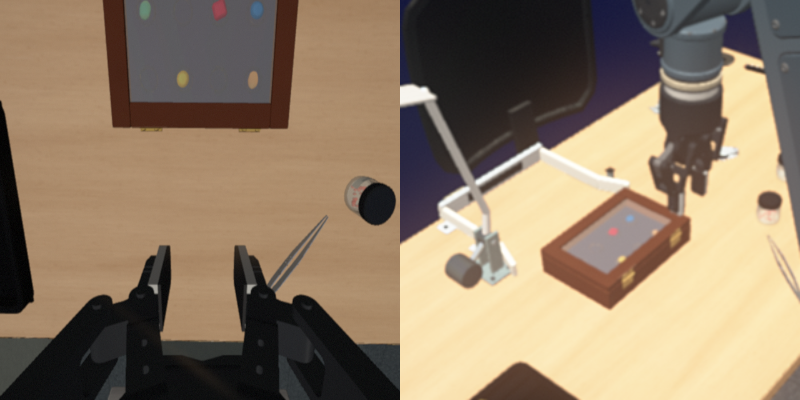

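```bash
python3 -c "
from h import *
s=load('top0'); print(onz(s,[(309,368),(354,312)],0.003).round(3))
w=load('wrist10'); k=np.array([640/400,480/400])
print('case rear L,R, hinges',onz(w,np.array([(112,127),(288,127),(140,127),(160,127),(240,127),(258,127)])*k,.046).round(4))
print('case front edge dir', onz(w,np.array([(112,127),(104,0),(288,127),(297,0)])*k,.046).round(4))
"
```

```text
[[ 0.289 -0.071  0.003]
 [ 0.412 -0.171  0.003]]
case rear L,R, hinges [[ 0.4974  0.1012  0.046 ]
 [ 0.5012 -0.0885  0.046 ]
 [ 0.498   0.0711  0.046 ]
 [ 0.4984  0.0496  0.046 ]
 [ 0.5002 -0.0366  0.046 ]
 [ 0.5006 -0.0561  0.046 ]]
case front edge dir [[ 0.4974  0.1012  0.046 ]
 [ 0.5872  0.1008  0.046 ]
 [ 0.5012 -0.0885  0.046 ]
 [ 0.5913 -0.0858  0.046 ]]
```

servo_tool([
  [1,-1,25,0,-0.015,0.02,0],
  [1,-1,35,0,0,0,0],
  [1,-1,35,0,0,0,0],
  [1,-1,30,0,0,0,0],
  [0,0,15,0,0,0,0],
  [0,0,0,0,0,0,0],
])

```text
t: 10.68
tcp_pos: [0.4743, -0.0012, 0.0266]
tool_rot: [1.0, 0.003, 0.026, 0.008]
force: [0.8, 0.4, 0.0]
finger_gap: 0.503
```

```bash
python3 st.py 480 6 12
```

```text
10.6833 [-0.237  0.697  1.994 -0.009  0.397  1.336] [ 0.4743 -0.0012  0.0266] [0.78 0.36 0.02]
[[ 0.999  0.006  0.051]
 [ 0.007 -1.    -0.016]
 [ 0.051  0.016 -0.999]]
tool delta mm [ 5.  -7.4 14.7]
```

servo_tool([
  [-3,-4,6,0.01,-0.03,0,0],
  [-3,-4,6,0.01,-0.03,0,0],
  [0,0,2,0,0,0,0],
  [0,0,0,0,0,0,0],
])

```text
t: 11.02
tcp_pos: [0.4783, 0.0048, 0.0173]
tool_rot: [1.0, 0.005, 0.003, -0.0]
force: [0.6, -0.4, -0.5]
finger_gap: 0.499
```

```bash
python3 st.py 490 6 12; python3 -c "
from h import *
for n in ('scene','wrist'): snap(n,n+'11.png')
import numpy as np
cv2.imwrite('pics/z12.png',np.hstack([cv2.resize(cv2.imread('pics/wrist11.png'),(400,400)),cv2.resize(cv2.imread('pics/scene11.png')[150:350,220:420],(400,400))]))"
```

```text
11.0167 [-0.225  0.723  1.951  0.004  0.463  1.332] [0.4783 0.0048 0.0173] [ 0.59 -0.44 -0.53]
[[ 1.     0.01   0.005]
 [ 0.01  -1.     0.001]
 [ 0.005 -0.001 -1.   ]]
tool delta mm [11.7 -1.1  5.4]
```

View pics/z12.png

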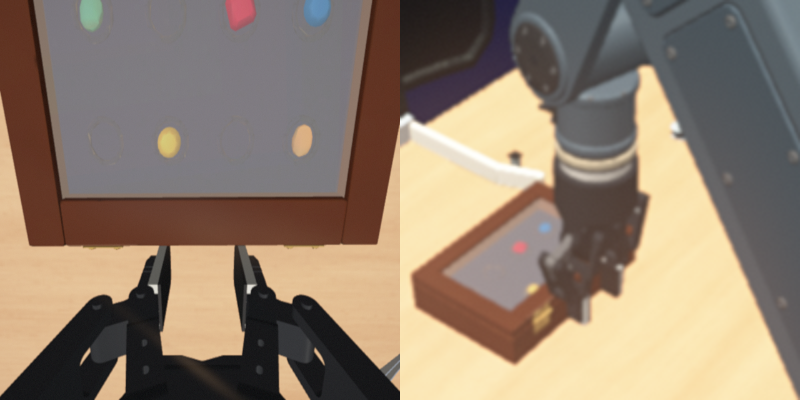

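The fingers stand just behind the case's rear face, between the two hinges. Now a slow push.

servo_tool([
  [2,0,4,0,0,0.01,0],
  [4,0,2,0,0,0,0],
  [6,0,0,0,0,0,0],
  [8,0,0,0,0,0,0],
  [8,0,0,0,0,0,0],
  [8,0,0,0,0,0,0],
  [8,0,0,0,0,0,0],
  [8,0,0,0,0,0,0],
  [0,0,0,0,0,0,0],
])

```text
t: 11.87
tcp_pos: [0.518, 0.0074, 0.0131]
tool_rot: [1.0, 0.0, -0.014, -0.003]
force: [0.4, -0.1, -0.2]
finger_gap: 0.5
```

```bash
cat > look.py <<'E'
from h import *
import sys
n=sys.argv[1]
w=snap('wrist','w%s.png'%n); a=snap('scene','s%s.png'%n)
cv2.imwrite('pics/y%s.png'%n,np.hstack([cv2.resize(w['frame'][:,:,::-1],(400,400)),cv2.resize(a['frame'][120:370,130:380,::-1],(400,400))]))
E
python3 st.py 560 4 12; python3 look.py 1
```

```text
11.8667 [-0.202  0.756  1.826  0.     0.588  1.369] [0.518  0.0074 0.0131] [ 0.37 -0.07 -0.18]
[[ 1.     0.    -0.028]
 [ 0.001 -1.     0.006]
 [-0.028 -0.006 -1.   ]]
tool delta mm [42.   3.4 -0.1]
```

View pics/y1.png

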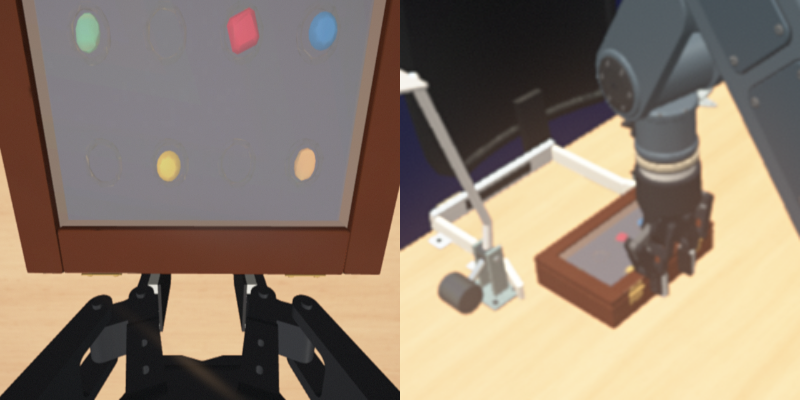

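```bash
cat > case.py <<'E'
from h import *
import sys
w=load('w'+sys.argv[1]); k=np.array([1.6,1.2]); P=np.array(eval(sys.argv[2]))*k
r=onz(w,P,.046); print(r.round(4).tolist()); d=r[0]-r[1]; print('centre',(r[0]+r[1])/2,'yaw deg',np.degrees(np.arctan2(-d[0],d[1])))
E
python3 case.py 1 "[(30,273),(380,273)]"
```

```text
[[0.5289, 0.102, 0.046], [0.5297, -0.0856, 0.046]]
centre [0.52930173 0.00821268 0.046     ] yaw deg 0.25150021419196733
```

servo_tool([
  [6,0,0,0.005,0.02,0,0],
  [8,0.5,0,0,0.015,0,0],
  [8,0.5,0,0,0.005,0,0],
  [8,0.5,0,0,0.005,0,0],
  [8,0.5,0,0,0.005,0,0],
  [8,0.5,0,0,0.005,0,0],
  [8,0.5,0,0,0.005,0,0],
  [8,0,0,0,0.005,0,0],
  [0,0,0,0,0,0,0],
])

```text
t: 12.72
tcp_pos: [0.5616, 0.0083, 0.0113]
tool_rot: [1.0, 0.001, 0.001, -0.01]
force: [1.0, -0.1, 1.0]
finger_gap: 0.499
```

```bash
python3 st.py 620 4 12; python3 look.py 2
```

```text
12.7167 [-0.195  0.78   1.737  0.035  0.628  1.346] [0.5616 0.0083 0.0113] [ 1.   -0.15  1.  ]
[[ 1.     0.002  0.001]
 [ 0.002 -1.     0.021]
 [ 0.001 -0.021 -1.   ]]
tool delta mm [58.4  4.3 -0.8]
```

View pics/y2.png

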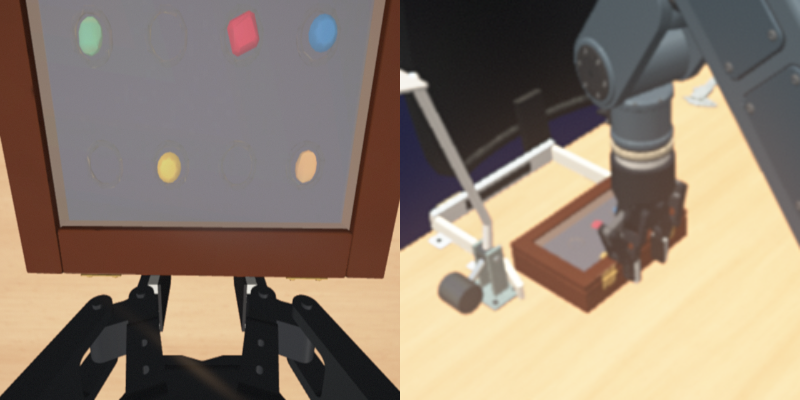

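```bash
python3 case.py 2 "[(28,273),(384,277)]"; python3 -c "
from h import *
a=snap('top','t2.png')['frame'][100:300,180:380,::-1]; cv2.imwrite('pics/t2z.png',cv2.resize(a,(600,600)))"
```

```text
[[0.5715, 0.1034, 0.046], [0.5725, -0.0854, 0.046]]
centre [0.5719842  0.00902599 0.046     ] yaw deg 0.2878216176899906
```

View pics/t2z.png

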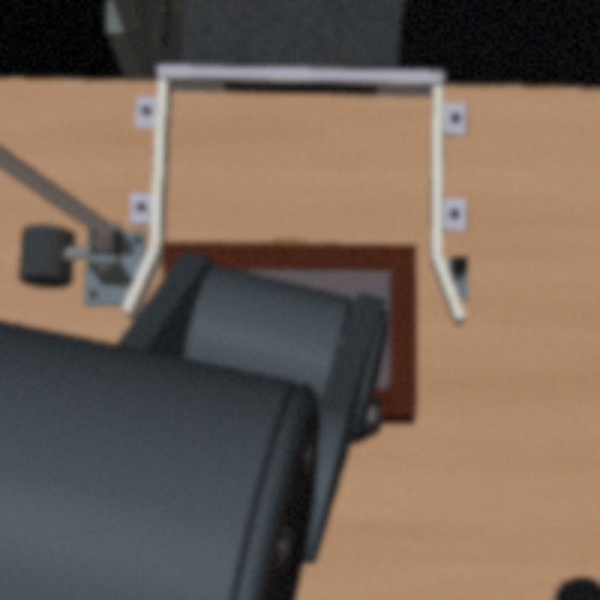

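```bash
python3 -c "
from h import *
s=load('t2'); f=lambda P:np.array(P)/3+[180-.33,100-.33]
print('case front L,R, R rear',onz(s,f([(166,246),(414,248),(414,420)]),.046).round(4))
print('fence inner L,R mouth, end',onz(s,f([(166,238),(432,240),(170,85),(432,85)]),.024).round(4))
"
```

```text
case front L,R, R rear [[ 0.6983  0.0995  0.046 ]
 [ 0.6995 -0.0861  0.046 ]
 [ 0.5684 -0.0868  0.046 ]]
fence inner L,R mouth, end [[ 0.7114  0.1032  0.024 ]
 [ 0.7129 -0.1006  0.024 ]
 [ 0.836   0.1049  0.024 ]
 [ 0.8396 -0.1002  0.024 ]]
```

The case is past the flare, about 6 mm left of the lane centre but still clear of the left fence. I'll push on with a slight drift to the right.

servo_tool([
  [6,1,0,-0.01,0,0,0],
  [8,2,0,-0.01,0.003,0.005,0],
  [8,2,0,0,0.003,0.005,0],
  [8,2,0,0,0.003,0,0],
  [8,2,0,0,0.003,0,0],
  [0,0,0,0,0,0,0],
])

```text
t: 13.37
tcp_pos: [0.5931, 0.0011, 0.0103]
tool_rot: [1.0, -0.004, -0.003, -0.001]
force: [0.5, -0.2, -0.1]
finger_gap: 0.499
```

```bash
python3 st.py 660 4 12; python3 look.py 3;  python3 -c "
from h import *
a=snap('top','t3.png')['frame'][100:300,180:380,::-1]; cv2.imwrite('pics/t3z.png',cv2.resize(a,(600,600)))"
```

```text
13.3667 [-0.186  0.804  1.649  0.     0.694  1.392] [0.5931 0.0011 0.0103] [ 0.5  -0.23 -0.13]
[[ 1.    -0.008 -0.005]
 [-0.008 -1.     0.001]
 [-0.005 -0.001 -1.   ]]
tool delta mm [66.9 -3.4 -2. ]
```

View pics/y3.png

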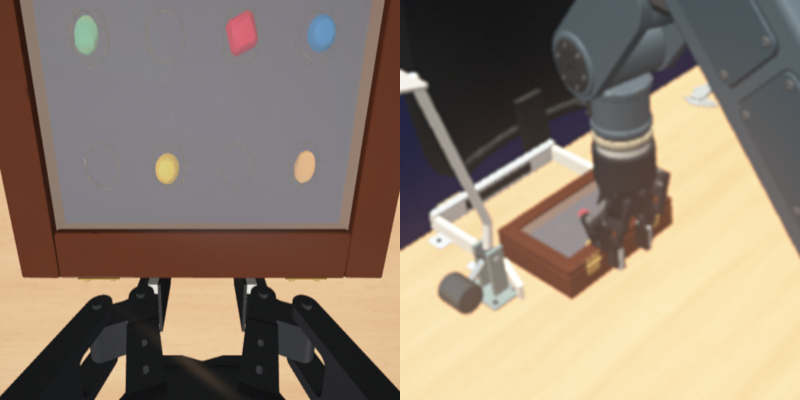

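View pics/t3z.png

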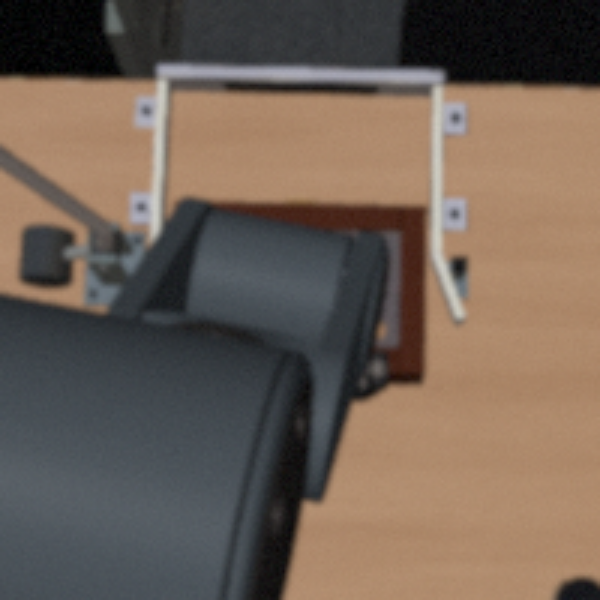

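The drift worked: the case's right edge is now at top (422,300), nearly centred. I'll go straight on.

servo_tool([
  [6,0,0,0,0.005,-0.006,0],
  [8,0,-1,0,0.004,0,0],
  [8,0,0,0,0.004,0,0],
  [8,0,0,0,0.004,0,0],
  [8,0,0,0,0.004,0,0],
  [8,0,0,0,0.004,0,0],
  [8,0,0,0,0.004,0,0],
  [8,0,0,0,0.004,0,0],
  [8,0,0,0,0.004,0,0],
  [0,0,0,0,0,0,0],
])

```text
t: 14.35
tcp_pos: [0.6576, 0.0026, 0.0105]
tool_rot: [1.0, -0.0, 0.005, -0.002]
force: [-0.6, -0.4, 0.1]
finger_gap: 0.502
```

```bash
python3 st.py 690 4 12; python3 look.py 4;  python3 -c "
from h import *
a=snap('top','t4.png')['frame'][100:300,180:380,::-1]; cv2.imwrite('pics/t4z.png',cv2.resize(a,(600,600)))"
```

```text
14.35 [-0.168  0.852  1.487  0.007  0.793  1.398] [0.6576 0.0026 0.0105] [-0.65 -0.44  0.09]
[[ 1.    -0.     0.01 ]
 [-0.    -1.     0.004]
 [ 0.01  -0.004 -1.   ]]
tool delta mm [32.4 -1.4 -1.2]
```

View pics/y4.png

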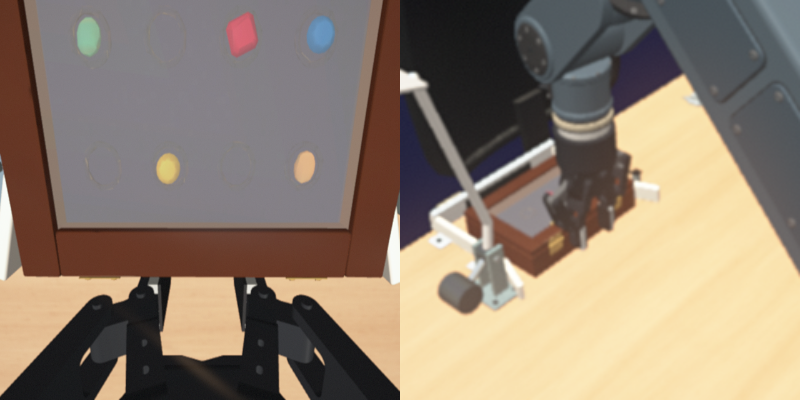

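View pics/t4z.png

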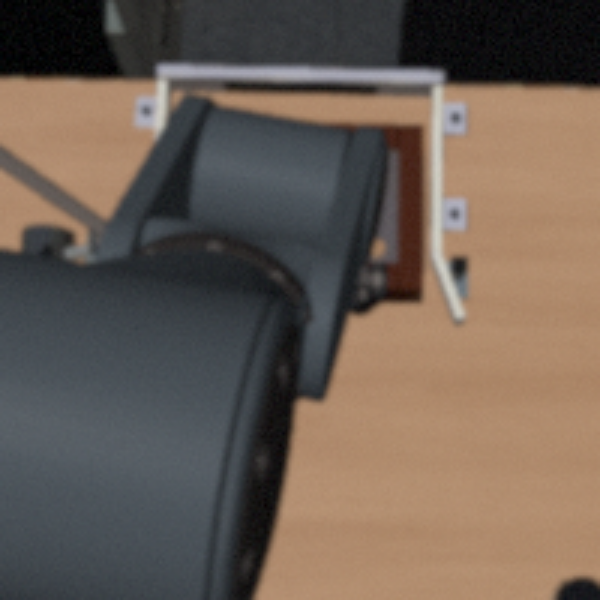

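servo_tool([
  [6,0,0,0,0,0,0],
  [8,0,0,0,0,0,0],
  [8,0,0,0,0.003,0,0],
  [7,0,0,0,0.003,0,0],
  [5,0,0,0,0.003,0,0],
  [0,0,0,0,0,0,0],
])

```text
t: 15.0
tcp_pos: [0.6861, 0.0033, 0.0102]
tool_rot: [1.0, 0.0, 0.001, -0.003]
force: [-0.9, -0.1, 1.0]
finger_gap: 0.5
```

servo_tool([
  [3,0,0,0,0.002,0,0],
  [3,0,0,0,0.002,0,0],
  [3,0,0,0,0,0,0],
])

```text
t: 15.25
tcp_pos: [0.6917, 0.0035, 0.0101]
tool_rot: [1.0, 0.0, -0.001, -0.003]
force: [-4.2, -0.5, 3.7]
finger_gap: 0.499
```

```bash
python3 st.py 696 4 12
```

```text
15.25 [-0.158  0.887  1.38   0.007  0.878  1.407] [0.6917 0.0035 0.0101] [-4.23 -0.52  3.68]
[[ 1.     0.001 -0.002]
 [ 0.001 -1.     0.006]
 [-0.002 -0.006 -1.   ]]
tool delta mm [ 4.3 -0.5 -1.9]
```

servo_tool([
  [3,0,0,0,0,0,0],
  [3,0,0,0,0,0,0],
])

```text
t: 15.42
tcp_pos: [0.6957, 0.0037, 0.0101]
tool_rot: [1.0, 0.0, -0.004, -0.003]
force: [-11.6, 0.3, 7.8]
finger_gap: 0.498
```

servo_tool([
  [3,0,0,0,0,0,0],
  [3,0,0,0,0,0,0],
])

```text
t: 15.58
tcp_pos: [0.6952, 0.0037, 0.0102]
tool_rot: [1.0, 0.001, -0.012, -0.003]
force: [-10.7, -1.3, 8.6]
finger_gap: 0.501
```

```bash
python3 st.py 696 4 12; python3 look.py 5; python3 case.py 5 "[(24,276),(388,277)]"
```

```text
15.5833 [-0.156  0.897  1.351  0.004  0.918  1.411] [0.6952 0.0037 0.0102] [-10.73  -1.27   8.64]
[[ 1.     0.001 -0.023]
 [ 0.001 -1.     0.007]
 [-0.023 -0.007 -1.   ]]
tool delta mm [ 0.7 -0.3 -1.8]
[[0.7063, 0.0995, 0.046], [0.7069, -0.0915, 0.046]]
centre [0.70659907 0.00401519 0.046     ] yaw deg 0.19148794610369418
```

View pics/y5.png

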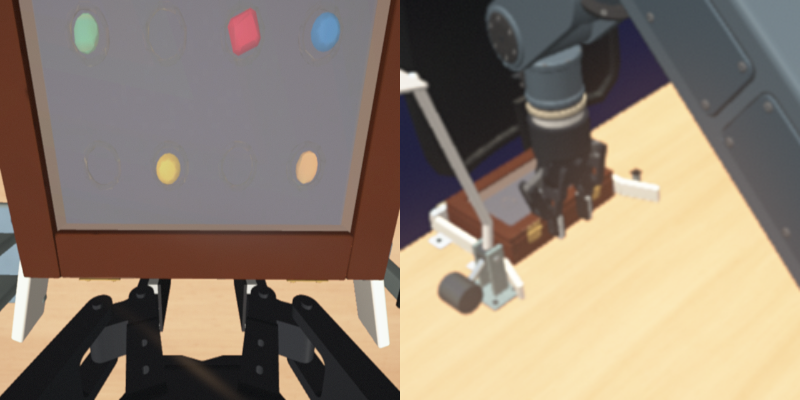

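Pushing gains no more ground at ~11 N, and the rear face is at x = 0.706, as expected for home. I'll back off and look.

servo_tool([
  [-6,0,0,0,0.01,0,0],
  [-15,0,0,0,0,0,0],
  [-25,0,0,0,0,0,0],
  [-35,0,0,0,0,0,0],
  [-20,0,-20,0,0,0,0],
  [-20,0,-35,0,0,0,0],
  [-20,0,-35,0,0,0,0],
  [-20,0,-35,0,0,0,0],
  [-20,0,-35,0,0,0,0],
  [-20,0,-20,0,0,0,0],
  [0,0,0,0,0,0,0],
  [0,0,0,0,0,0,0],
])

```text
t: 16.68
tcp_pos: [0.5059, -0.0004, 0.1975]
tool_rot: [1.0, -0.001, 0.021, 0.0]
force: [1.2, -0.4, 1.2]
finger_gap: 0.497
```

```bash
python3 st.py; python3 -c "
from h import *
a=snap('scene','s6.png'); b=snap('wrist','w6.png'); c=snap('top','t6.png')
cv2.imwrite('pics/y6.png',np.hstack([cv2.resize(b['frame'][:,:,::-1],(400,400)),cv2.resize(a['frame'][80:330,120:370,::-1],(400,400))]))
cv2.imwrite('pics/t6z.png',cv2.resize(c['frame'][100:300,180:440,::-1],(780,600)))"
```

```text
16.6833 [-0.227  0.401  1.794  0.011  0.905  1.34 ] [ 5.059e-01 -4.000e-04  1.975e-01] [ 1.2  -0.38  1.15]
[[ 0.999 -0.003  0.042]
 [-0.003 -1.    -0.001]
 [ 0.042  0.001 -0.999]]
```

View pics/y6.png

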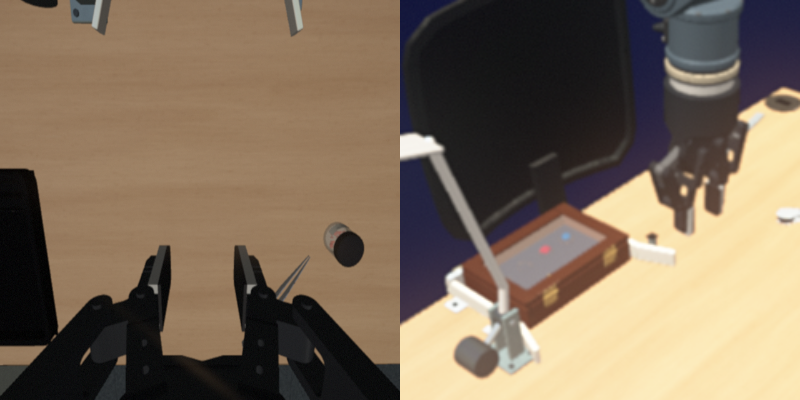

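View pics/t6z.png

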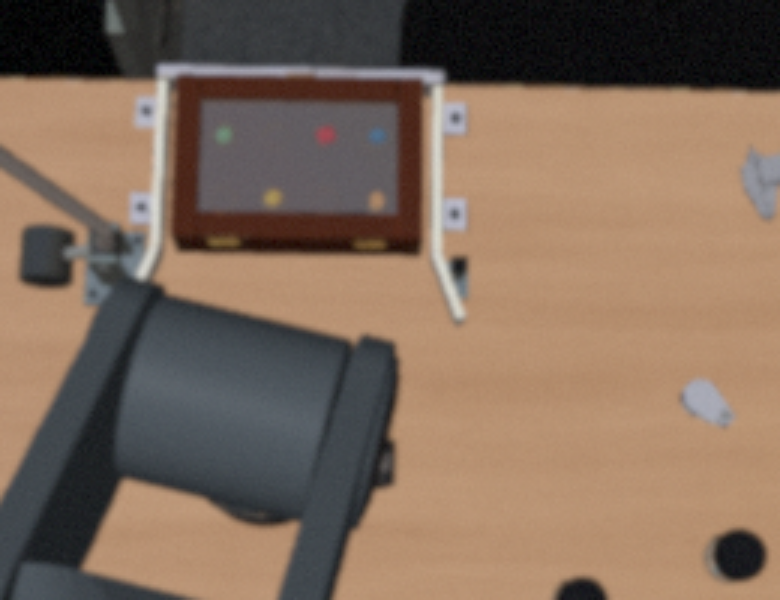

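```bash
python3 -c "
from h import *
s=load('t6'); f=lambda P:np.array(P)/3+[180-.33,100-.33]
print(onz(s,f([(178,77),(421,82),(420,245),(177,242)]),.046).round(4))
print('stop near edge',onz(s,f([(172,78),(432,83)]),.030).round(4))
# bystanders diff
a=load('top0')['frame'].astype(int);b=s['frame'].astype(int);d=np.abs(a-b).max(2)
for n,(x0,y0,x1,y1) in dict(near=(360,288,388,314),far=(412,272,440,298),loupe=(402,222,428,246)).items(): print(n,d[y0:y1,x0:x1].max())
"
```

```text
[[ 0.8329  0.0956  0.046 ]
 [ 0.8321 -0.0907  0.046 ]
 [ 0.7019 -0.0905  0.046 ]
 [ 0.7015  0.0914  0.046 ]]
stop near edge [[ 0.8392  0.1026  0.03  ]
 [ 0.8386 -0.0999  0.03  ]]
near 28
far 27
loupe 27
```

The top view puts the case front a few mm short of the stop, within calibration error, because the lid hides the gap. I'll check it with the wrist camera from over the stop.

servo_tool([
  [20,0,-5,0,-0.02,0,0],
  [32,0,-3,0,-0.02,0,0],
  [34,0,0,0,0,0,0],
  [34,0,0,0,0,0,0],
  [34,0,0,0,0,0,0],
  [34,0,0,0,0,0,0],
  [34,0,0,0,0,0,0],
  [30,0,0,0,0,0,0],
  [20,0,0,0,0,0,0],
  [0,0,0,0,0,0,0],
])

```text
t: 17.67
tcp_pos: [0.7884, 0.0014, 0.171]
tool_rot: [1.0, -0.001, -0.016, -0.003]
force: [0.7, -0.3, -1.0]
finger_gap: 0.503
```

```bash
python3 st.py 780 3 200; python3 -c "
from h import *
snap('wrist','w7.png')"
```

```text
17.6667 [-0.14   0.834  0.97   0.002  1.371  1.433] [0.7884 0.0014 0.171 ] [ 0.66 -0.32 -1.02]
[[ 0.999 -0.003 -0.033]
 [-0.002 -1.     0.007]
 [-0.033 -0.007 -0.999]]
tool delta mm [ -9.4  -1.7 -28.7]
```

View pics/w7.png

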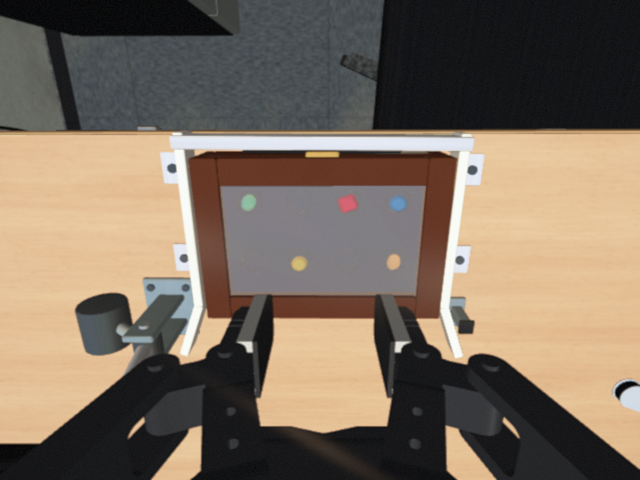

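```bash
python3 -c "
from h import *
a=cv2.imread('pics/w7.png')[125:175,165:480]; cv2.imwrite('pics/w7z.png',cv2.resize(a,None,fx=2.5,fy=6,interpolation=cv2.INTER_CUBIC))
s=load('w7');print(s['world_from_camera'][:3,3])
"
```

```text
[0.87044133 0.00234435 0.31132616]
```

View pics/w7z.png

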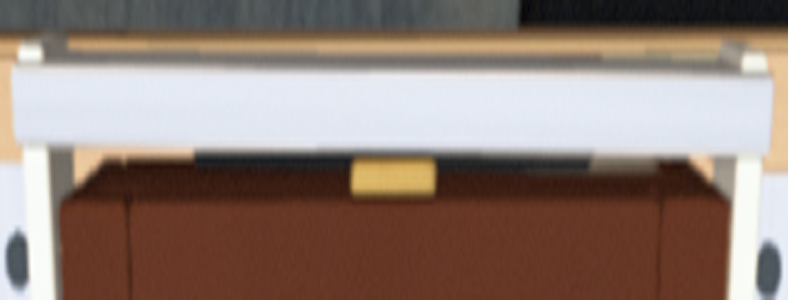

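```bash
python3 -c "
from h import *
s=load('w7'); f=lambda P:np.array(P)/[2.5,6]+[165-.3,125-.4]
print('front top edge',onz(s,f([(75,197),(250,198),(500,198),(720,199)]),.046).round(4)[:,:2].tolist())
print('bar near top edge z30',onz(s,f([(100,146),(400,150),(680,151)]),.030).round(4)[:,:2].tolist())
print('bar far edge z30',onz(s,f([(100,67),(400,71),(680,75)]),.030).round(4)[:,:2].tolist())
for x in (.829,.832,.834,.836,.838): print(x,'z46,z37lip4,z24,z0 rows zoomed',((proj(s,[(x,.03,.046),(x,.03,.03),(x,.03,.024),(x,.03,.015),(x,.03,0)])[:,1]-125+.4)*6).round(0))
print('case rear',onz(s,[(206,318),(440,318)],.046).round(4).tolist(), 'flare tips',onz(s,[(187,355),(459,356)],.024).round(4).tolist(),'fence start',onz(s,[(203,308),(445,306)],.024).round(4).tolist())
"
```

```text
front top edge [[0.8354, 0.0946], [0.8352, 0.0454], [0.8351, -0.0248], [0.8349, -0.0864]]
bar near top edge z30 [[0.8395, 0.0921], [0.8388, 0.0033], [0.8386, -0.0793]]
bar far edge z30 [[0.8489, 0.091], [0.8483, 0.0033], [0.8476, -0.0784]]
0.829 z46,z37lip4,z24,z0 rows zoomed [251. 231. 224. 214. 199.]
0.832 z46,z37lip4,z24,z0 rows zoomed [226. 207. 200. 191. 176.]
0.834 z46,z37lip4,z24,z0 rows zoomed [208. 190. 184. 175. 161.]
0.836 z46,z37lip4,z24,z0 rows zoomed [191. 174. 168. 159. 146.]
0.838 z46,z37lip4,z24,z0 rows zoomed [174. 157. 152. 144. 131.]
case rear [[0.7054, 0.1009, 0.046], [0.7058, -0.0908, 0.046]] flare tips [[0.6523, 0.131, 0.024], [0.6518, -0.1202, 0.024]] fence start [[0.7019, 0.1106, 0.024], [0.7042, -0.1017, 0.024]]
```

```bash
python3 look.py 8; python3 st.py
```

```text
17.8167 [-0.141  0.828  0.981  0.002  1.372  1.432] [0.7832 0.0018 0.172 ] [-0.56  0.43  0.92]
[[ 0.999 -0.003 -0.039]
 [-0.002 -1.     0.007]
 [-0.039 -0.007 -0.999]]
```

View pics/s8.png

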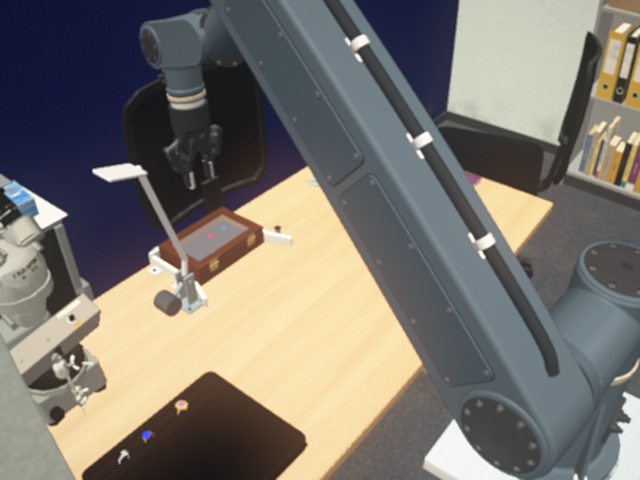

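The barrier arm stands open on its stop with its plate at (120,173). The case sits in the dock at (210,240), and the gripper is clear of everything. Handing in.

```bash
python3 -c "
from station import manip
print(manip.sign_off())"
```

```text
the job is handed in; nothing more can be done
None
```

The barrier arm is open and the case is pushed into the dock against the end stop. I handed the job in at about 18 s, with the gripper clear of everything.

- **Barrier:** I lifted it by its plate with the shut fingertips to a little past 1.0 rad, and it swung the rest of the way by itself. The last scene picture shows it still leaning open.
- **Case:** I pushed it from behind with half-open fingers, in contact between the two lid hinges. It was drifting a few millimetres left in the lane, so I steered it back to centre before it reached the fence. It stopped moving at about 11 N on the tool.
- **Home check:** The wrist camera puts the rear face at x ≈ 0.706, where it should be when home. It puts the front face at 0.835 against a stop face I estimate at 0.836.
- **Disagreement:** The top camera reads about 4 mm shorter. It showed a similar offset from the wrist camera earlier, so I put this down to calibration. No view shows the contact line directly.
- **Jars and loupe:** Both jars and the loupe show no visible change in the top view taken after the push, compared with the first one.

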